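# Trial layout of a robot's electronics board

## Robot

A 6-joint arm with a two-finger parallel gripper is mounted at the origin on the work surface. World frame = base frame: x ahead of the robot, y to its left, z up, the work surface at z = 0. Lengths are in m, angles in rad, forces in N, time in s.
With the tool pointing down it reaches from about 0.35 to 0.975 m from the base axis. Payload 4.9 kg.
Tool frame: the origin (TCP) lies at the very end of the fingers, on their centre line; the grasp point (between the pads) lies 19 mm behind it (ctrl.grasp_offset is the distance from the TCP to the grasp point, in m); z points along the fingers, y is the line along which they close (so a half turn about z gives the same grasp; the last joint's range is limited). The gripper opens to 85 mm and grips with 20 to 120 N. Pads are 22 mm wide; open, the fingers measure 114 mm over their backs; the gripper's body (76 mm by 85 mm) begins 54 mm behind the grasp point. The pads swing forward as they close: fully open they stand 13 mm farther back than shut.
Start: joints at [1.14, 0.053, 1.613, -0, 1.476, -0.119], TCP at [0.192, 0.595, 0.231] pointing down, gripper open.
Joint ranges: [-3.01, 3.01], [-1.01, 2.22], [0.06, 2.58], [-1.02, 4.17], [0.09, 2.62], [-3.14, 3.14]. Speed limits (rad/s): [2.57, 2.57, 3.14, 3.14, 3.14, 3.14].

## Interface

Orientations are given as a rotation vector (axis times angle).
In Python, from station import ctrl, optics gives the robot as it stands.
- The arm moves only by the shell command python3 -m handwheel 'ROWS' [OPENING] [FORCE]. ROWS is JSON, a list of rows, each an object of numbers: "tx", "ty", "tz": the shift along the tool's x, y, z in mm; "roll": the turn about the tool's z in rad. A call has 1 to 12 rows; each row shifts and turns the commanded pose from where the row before left it, along the tool's axes as they then stand; what a row does not reach is not made up. A row lasts 1/12 s, in which the tool goes at most 41.7 mm and 7.16 degrees, less where a joint would pass 70% of its speed; a pose out of reach is approached as far as the arm can. A call with a gripper value outside its range is refused whole. OPENING is the finger opening in mm, from 0 to 85.4, set as the call begins (- or left out, the last holds). The fingers move at their own pace and stop on an object; FORCE is the grip in N (left out, the last holds). Time passes only in rows, so rows that do not move let the fingers close. It gives the time, the measured TCP pose, the force, the opening and the grip force at its end, in the units of the state.
- ctrl.get_obs(): the state, without advancing time (a new reading comes with each control period).
- optics.get_image(name): name is "scene" or "top" or "wrist"; returns (picture, depth): 420x560x3 uint8, red, green, blue; 420x560 float32, m along the optical axis (not along the pixel's ray), 0 where there is no reading.
- optics.camera_params(name): a dict with "mtx" (3x3 intrinsics, pixels), "extrinsics" (4x4, takes a point from camera to world coordinates); the wrist camera has in their place "tool_from_camera" (4x4, takes a point from camera to tool coordinates, whose origin is the TCP and whose axes are the flange's). Camera axes: x right, y down, z forward; pixel columns grow to the right and rows downward; lengths in m; the calibration is good to about 2 mm. A picture is of the moment at which its call begins: read the wrist's pose just before it. camera_params takes no time and is no camera call.
- ctrl.finish_job(): hands the job in; it is judged then, once.
The state is a dict: "t": time; "q": joint angles; "dq": joint speeds; "effort": joint torques, N m; "tool_pos": TCP position; "tool_rot": TCP orientation; "contact_force": force on the tool from outside, world axes, zero at the start; "wrist_torque": the same for the moment, N m; "opening": finger opening in m; "grip_force": force on a finger pad.
Only numpy, scipy, OpenCV 4.12 (cv2) and the standard library are available. Lean on these libraries where they do the work, as an engineer would, in place of code of your own. Each camera call takes 0.05 s, during which the arm holds its last target. There are 200 camera calls.

## Task

Lay out the robot's electronics on the plywood board for a trial fit, every part flat, right way up, and square with its long side along the board's long side: the main breaker midway between the battery and the fuse panel and level with them; the orange computer straight behind the battery and the black motor controller straight behind the fuse panel (behind means on the side away from the arm), each leaving a 40 mm gap for cables; and the silver converter midway between computer and motor controller, in line with them. The white radio goes flat on top of the computer, centred and square with it. Leave the multimeter where it lies.

Things in the scene. Friction and masses are not known exactly. Their poses are not given: they have to be found in the camera images.
- board: Bare plywood board fixed on the table, 230 x 370 mm, 9 mm thick, turned up to 0.2 rad. Origin: centre of its underside; x across the short side, away from the arm (behind = +x), y along the long side to the arm's left, z up. Battery and fuse panel are bolted on it with their centres at x = -55 mm, one at y = +115 mm, the other at y = -115 mm; which is where changes.
- fuse_panel: Black fuse panel with six coloured blade fuses, 70 x 100 mm, 38 mm high, fixed on the board, long side along the board's long side. Origin: centre of its underside, on the board; axes as the board's (x away from the arm).
- battery: Small sealed battery, light grey case, black lid, two terminals, 43 x 97 mm, 60 mm high with terminals, fixed on the board, long side along the board's long side. An aluminium bracket crosses its middle; its 6 mm high feet reach 36 mm before and behind the centre (measure gaps from the case). Origin: centre of its underside, on the board; axes as the board's.
- breaker: Main breaker, loose: black, red push button and small yellow lever on top, a copper stud at each end, 48 x 74 mm. The middle block is 48 mm wide, 46 mm long, 32 mm high (38 mm with button); the ends are 10 mm high. 0.17 kg. Origin: centre of its underside; x along the short side, y along the long side, z up.
- computer: Control computer: orange box with a dark grey flat lid and black ports along its sides, 62 x 92 mm, 28 mm high. 0.22 kg. Loose. Origin: centre of its underside; x along the short side, y along the long side, z up.
- radio: Radio: white flat box, 48 x 70 mm, 18 mm high, with a black stub antenna folded along each short end (84 mm long over the antennas). 0.11 kg. Loose. Origin: centre of its underside; x along the short side, y along the long side, z up.
- converter: Voltage converter: bare aluminium block with cooling fins and a green terminal strip at each end, 50 x 60 mm, 22 mm high. 0.13 kg. Loose. Origin: centre of its underside; x along the short side, y along the long side, z up.
- motor_controller: Motor controller: black box with a round cooling fan towards one end of its top, a blue stripe and two brass studs at the other end, 44 x 88 mm; the box is 24 mm high, 34 mm at the fan. 0.16 kg. Loose. Origin: centre of its underside; x along the short side, y along the long side, z up.
- multimeter: Yellow multimeter with a dark face, dial and display, 65 x 130 mm, 39 mm high, lying on the table beyond the loose parts. A bystander, not to be moved. Origin: centre of its underside; x along the short side, y along the long side, z up.
Mind the look-alikes: they are no part of the job. Leave any green look-alike of the breaker alone. Leave any pink look-alike of the computer alone.

How it is judged:
By the outcome, as a careful person would: the job done as asked, in the order asked, and still so for the second after the job is handed in, with the robot touching nothing.
It also fails if it takes over 125 s, if anything falls off the work surface, if the arm or the gripper's body presses on something with over 40 N, if the wrist force passes 120 N, or if a joint passes its speed limit or range.

## Working session

There is one attempt and no reset: what is moved stays moved. The work goes in short steps, Python scripts to look and compute and a shell command to move; the robot and the scene stay as the last step left them, time stands still between calls to the robot, and variables do not carry over. Pictures are saved under pics/ and viewed, at most 14 in all, crops included, and the job is handed in when it is done.

```bash
ls; mkdir -p pics; python3 - <<'E'
from station import ctrl, optics
import cv2,numpy as np
for n in ["top","scene"]:
    im,d=optics.get_image(n); cv2.imwrite(f"pics/{n}0.png",im[:,:,::-1]); np.savez(f"pics/{n}0.npz",im=im,d=d)
    p=optics.camera_params(n); print(n,p["mtx"].tolist(),np.round(p["extrinsics"],4).tolist())
p=optics.camera_params("wrist");print({k:np.round(v,4).tolist() for k,v in p.items()})
print(ctrl.get_obs())
E
```

```text
pics
top [[468.52657768854044, 0.0, 272.5385965851744], [0.0, 468.52657768854044, 219.32730179323318], [0.0, 0.0, 1.0]] [[0.0065, -0.9862, 0.1653, 0.2811], [-1.0, -0.0065, 0.0002, -0.0851], [0.0009, -0.1653, -0.9862, 1.3414], [0.0, 0.0, 0.0, 1.0]]
scene [[420.5478937564713, 0.0, 287.3611823294308], [0.0, 420.5478937564713, 204.6728687182047], [0.0, 0.0, 1.0]] [[-0.3437, 0.7406, -0.5774, 1.1435], [0.9391, 0.2702, -0.2124, 0.1465], [-0.0013, -0.6153, -0.7883, 0.9096], [0.0, 0.0, 0.0, 1.0]]
{'mtx': [[306.8053, 0.0, 278.3391], [0.0, 306.8053, 205.2344], [0.0, 0.0, 1.0]], 'tool_from_camera': [[-0.0002, -0.9639, -0.2662, 0.0676], [1.0, -0.0001, -0.0004, -0.0014], [0.0004, -0.2662, 0.9639, -0.1441], [0.0, 0.0, 0.0, 1.0]]}
{'t': 0.1, 'q': array([ 1.13993636e+00,  5.33146860e-02,  1.61420270e+00,  4.45588050e-05,
        1.47600194e+00, -1.18994020e-01]), 'dq': array([-4.79179372e-04, -6.34673315e-05, -3.37002372e-03,  1.97542763e-04,
       -9.99088443e-04,  4.11634583e-04]), 'effort': array([ 3.45198832e-04, -3.94903207e+01, -3.71364248e+01, -1.76775907e-04,
        3.96446034e-03, -7.94826008e-06]), 'tool_pos': array([0.1915111 , 0.59432378, 0.2301437 ]), 'tool_rot': array([-4.87813600e-01, -3.10291470e+00,  2.89330742e-03]), 'contact_force': array([-0.69241614, -0.5417708 ,  0.30097307]), 'wrist_torque': array([0.03322981, 0.02882402, 0.03320202]), 'grip_force': 0.0, 'opening': 0.08549201799143025}
```

View pics/top0.png

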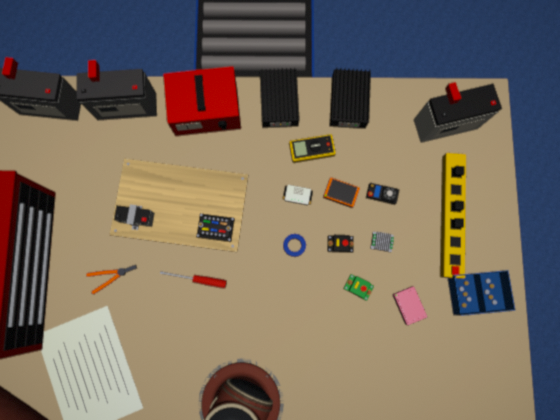

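View pics/scene0.png

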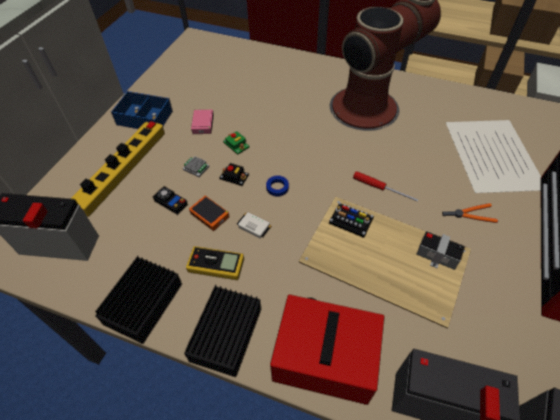

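The top view shows:
- **Board:** about (180,205), with the battery at (133,215) on the left (+y) and the fuse panel at (215,227) on the right.
- **Loose parts:** breaker (341,243), computer (341,192), motor controller (382,193), converter (382,241), radio (298,194).
- **Leave alone:** multimeter (312,148).

Candidates that could be mixed up:
- **Breaker:** black with red and yellow at (341,243), or the green look-alike at (359,286). I choose the black one.
- **Computer:** orange at (341,192), or the pink look-alike at (410,305). I choose the orange one.
- **Motor controller:** black with a blue stripe at (382,193). The big black finned boxes at (280,98) and (350,98) are not it.

```bash
cat > h.py <<'E'
from station import ctrl, optics
import cv2,numpy as np
from scipy.spatial.transform import Rotation as R
def cloud(name,save=None):
    o=ctrl.get_obs(); im,d=optics.get_image(name); p=optics.camera_params(name)
    if name=="wrist":
        T=np.eye(4);T[:3,:3]=R.from_rotvec(o["tool_rot"]).as_matrix();T[:3,3]=o["tool_pos"];E=T@p["tool_from_camera"]
    else: E=p["extrinsics"]
    K=p["mtx"];v,u=np.mgrid[:420,:560]
    P=np.stack([(u-K[0,2])/K[0,0]*d,(v-K[1,2])/K[1,1]*d,d],-1)@E[:3,:3].T+E[:3,3]
    P[d==0]=np.nan
    if save: cv2.imwrite(save,im[:,:,::-1])
    return im,P,K,E
def ray(uv,K,E,z):
    uv=np.atleast_2d(uv);r=np.c_[(uv[:,0]-K[0,2])/K[0,0],(uv[:,1]-K[1,2])/K[1,1],np.ones(len(uv))]@E[:3,:3].T
    return (E[:3,3]+r*((z-E[2,3])/r[:,2])[:,None])[:,:2]
def rect(XY):  # centre(mm), short, long, angle of long side from +y (rad, ccw) in (-pi/2,pi/2]
    c,(w,h),a=cv2.minAreaRect((np.asarray(XY)*1000).astype(np.float32))
    a=np.radians(a)
    if h>w: a+=np.pi/2; w,h=h,w   # long dir = a from +x
    t=(a-np.pi/2+np.pi/2)%np.pi-np.pi/2
    return np.round(c,1),round(h,1),round(w,1),round(t,3)
def blobs(P,zlo,zhi,box,minpx=30):
    m=((P[...,2]>zlo)&(P[...,2]<zhi)&(P[...,0]>box[0])&(P[...,0]<box[1])&(P[...,1]>box[2])&(P[...,1]<box[3])).astype(np.uint8)
    n,l,s,c=cv2.connectedComponentsWithStats(m)
    return [(l==i,c[i]) for i in range(1,n) if s[i,4]>=minpx]
def go(x,y,z,t=None):
    """remaining move (mm) to TCP x,y,z with tool y (closing line) along board-x-like dir at angle t from +x; roll AFTER shift"""
    o=ctrl.get_obs();M=R.from_rotvec(o["tool_rot"]).as_matrix()
    d=M.T@(np.array([x,y,z])/1000-o["tool_pos"])*1000
    a=np.arctan2(M[1,1],M[0,1]); s="" 
    if t is not None:
        r=(t-a+np.pi/2)%np.pi-np.pi/2   # world ccw turn; tool z down -> roll=-r
        s=f" roll {-r:.3f} (q6 {o['q'][5]:.2f})"
        c,sn=np.cos(-r),np.sin(-r); e=np.array([c*d[0]+sn*d[1],-sn*d[0]+c*d[1],d[2]])
        s+=f"; if roll first: {np.round(e,1)}"
    print("shift",np.round(d,1),s,"| at",np.round(o["tool_pos"]*1000,1),"t",round(o["t"],2))
E
python3 - <<'E'
from h import *
im,P,K,E=cloud("top")
for m,c in blobs(P,.012,.12,(0.2,.85,-.45,.45)):
    z=np.nanpercentile(P[m][:,2],95);print(c.round(),"ztop %.3f"%z,rect(P[m][:,:2]),(m.sum()))
hsv=cv2.cvtColor(im,cv2.COLOR_RGB2HSV)
m=cv2.inRange(hsv,(10,60,100),(30,255,255)); 
m=((P[...,2]>.0055)&(P[...,2]<.013)).astype(np.uint8)
n,l,s,c=cv2.connectedComponentsWithStats(m);i=1+np.argmax(s[1:,4]);print("board",c[i],s[i],rect(P[l==i][:,:2]))
print("table z",np.nanmedian(P[240:270,300:330,2]))
o=ctrl.get_obs();print(R.from_rotvec(o["tool_rot"]).as_matrix().round(3))
cv2.imwrite("pics/crop1.png",cv2.resize(im[165:320,270:430,::-1],None,fx=4,fy=3.8,interpolation=cv2.INTER_CUBIC))
E
```

```text
[122. 109.] ztop 0.115 (array([811.9, 352.9]), 33.6, 184.7, np.float64(0.239)) 1078
[202. 112.] ztop 0.117 (array([804.6, 116. ]), 98.0, 207.0, np.float64(0.042)) 2857
[279. 112.] ztop 0.072 (array([ 816.3, -103.8]), 68.3, 109.7, np.float64(0.026)) 1015
[350. 113.] ztop 0.073 (array([ 816.7, -307.7]), 70.6, 110.6, np.float64(-0.051)) 1066
[312. 148.] ztop 0.038 (array([ 715.5, -199.3]), 66.7, 130.7, np.float64(0.175)) 988
[341. 192.] ztop 0.032 (array([ 583.3, -281.7]), 63.1, 92.5, np.float64(-0.323)) 703
[383. 193.] ztop 0.038 (array([ 581.1, -401.6]), 44.9, 89.3, np.float64(-0.232)) 491
[297. 194.] ztop 0.023 (array([ 577. , -155.6]), 48.2, 82.8, np.float64(-0.207)) 432
[134. 216.] ztop 0.066 (array([510. , 308.1]), 75.8, 109.7, np.float64(-0.121)) 722
[215. 227.] ztop 0.045 (array([479.7,  81.5]), 80.0, 110.9, np.float64(-0.181)) 888
[382. 241.] ztop 0.026 (array([ 442.4, -397.4]), 50.3, 59.1, np.float64(-0.16)) 312
[294. 245.] ztop 0.023 (array([ 429.3, -146.2]), 62.6, 63.8, np.float64(1.559)) 284
[341. 243.] ztop 0.039 (array([ 434.6, -278.5]), 46.3, 71.0, np.float64(-0.0)) 335
[120. 272.] ztop 0.017 (array([352.7, 342.3]), 16.0, 31.1, np.float64(0.667)) 30
[204. 280.] ztop 0.028 (array([335.7, 138.4]), 25.6, 189.3, np.float64(-0.188)) 360
[359. 287.] ztop 0.039 (array([ 313. , -326.8]), 47.9, 72.7, np.float64(-0.475)) 390
[400. 302.] ztop 0.032 (array([ 263.4, -438.2]), 27.7, 82.0, np.float64(-1.495)) 209
board [179.73019116 201.67371954] [ 110  159  138   93 6853] (array([548.1, 186.2]), 232.0, 370.6, np.float64(-0.125))
table z 0.000704355262950207
[[-0.952  0.307 -0.001]
 [ 0.307  0.952 -0.001]
 [ 0.    -0.002 -1.   ]]
```

View pics/crop1.png

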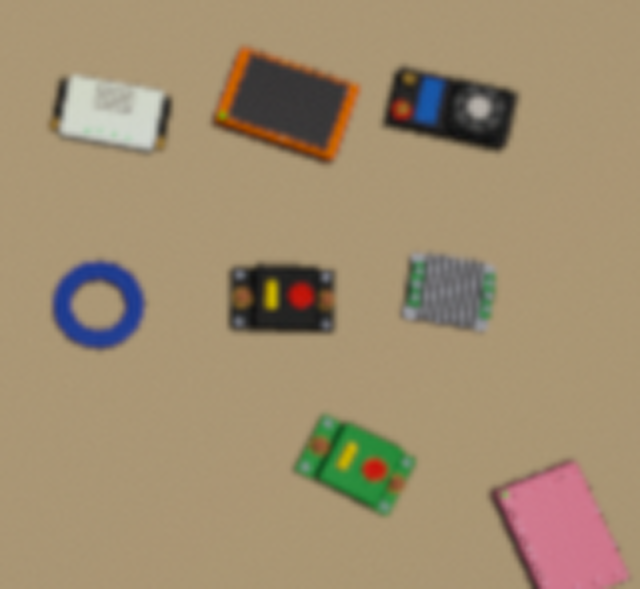

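The crop confirms it: the black breaker is at crop (283,297), which is top (341,243). The orange computer is at crop (286,104). The green and pink look-alikes are lower right. I'll go over the board first for a close look.

```bash
python3 -m handwheel '[{"roll":0.12,"tz":-8},{"roll":0.12,"tz":-8},{"roll":0.12,"tz":-8},{"roll":0.12,"tz":-8},{"roll":0.12,"tz":-8},{"roll":0.12,"tz":-8},{"roll":0.12,"tz":-8},{"roll":0.12,"tz":-8},{"roll":0.12},{"roll":0.12},{"roll":0.12},{"roll":0.06}]'; python3 -c "
from h import *
go(500,150,300,-.125)"
```

```text
shift [-429.9 -328.5  -69.2]  roll 1.384 (q6 -0.12); if roll first: [-402.6  361.5  -69.2] | at [191.5 594.4 230.3] t 0.15$[0]: bad value
```

```bash
python3 -m handwheel '[{"tx":0,"ty":0,"tz":-8,"roll":0.12}]'; python3 -m handwheel --help; python3 -c "
from h import *
go(500,150,300,-.125)"
```

```text
t: 0.23
tool_pos: [0.1912, 0.5937, 0.2367]
tool_rot: [-0.676, -3.067, 0.007]
contact_force: [-0.6, 0.8, 0.6]
opening: 0.0854
grip_force: 0.0
shift [-466.7 -273.1  -62.1]  roll 1.262 (q6 0.00); if roll first: [-402.   361.6  -62.1] | at [191.2 593.7 236.7] t 0.23invalid input: not JSON, or not a number
```

```bash
python3 -m handwheel '[{"tx":0,"ty":0,"tz":-6,"roll":0.115},{"tx":0,"ty":0,"tz":-6,"roll":0.115},{"tx":0,"ty":0,"tz":-6,"roll":0.115},{"tx":0,"ty":0,"tz":-6,"roll":0.115},{"tx":0,"ty":0,"tz":-6,"roll":0.115},{"tx":0,"ty":0,"tz":-6,"roll":0.115},{"tx":0,"ty":0,"tz":-6,"roll":0.115},{"tx":0,"ty":0,"tz":-6,"roll":0.115},{"tx":0,"ty":0,"tz":-6,"roll":0.115},{"tx":0,"ty":0,"tz":-6,"roll":0.115},{"tx":0,"ty":0,"tz":0,"roll":0.112}]' ; python3 -c "
from h import *
go(500,150,300,-.125)"
```

```text
t: 1.15
tool_pos: [0.1919, 0.5952, 0.3005]
tool_rot: [-2.359, -2.074, -0.002]
contact_force: [-0.0, -0.9, -0.3]
opening: 0.0852
grip_force: 0.0
shift [-402.   362.7    0. ]  roll -0.004 (q6 1.27); if roll first: [-403.3  361.3    0. ] | at [191.9 595.2 300.5] t 1.15
```

```bash
python3 -m handwheel '[{"tx":-25.5,"ty":32.4,"tz":0,"roll":0},{"tx":-25.5,"ty":32.4,"tz":0,"roll":0},{"tx":-25.5,"ty":32.4,"tz":0,"roll":0},{"tx":-25.5,"ty":32.4,"tz":0,"roll":0},{"tx":-25.5,"ty":32.4,"tz":0,"roll":0},{"tx":-25.5,"ty":32.4,"tz":0,"roll":0},{"tx":-25.5,"ty":32.4,"tz":0,"roll":0},{"tx":-25.5,"ty":32.4,"tz":0,"roll":0},{"tx":-25.5,"ty":32.4,"tz":0,"roll":0},{"tx":-25.5,"ty":32.4,"tz":0,"roll":0},{"tx":-25.5,"ty":32.4,"tz":0,"roll":0},{"tx":-25.5,"ty":32.4,"tz":0,"roll":0}]' ; python3 - <<'E'
from h import *
go(434,-278,300,-.0)
import time
im,P,K,E=cloud("wrist","pics/w1.png");np.savez("w1.npz",im=im,P=P,K=K,E=E)
print("table",np.nanpercentile(P[...,2],[2,25,50,75]))
m=((P[...,2]>.0055)&(P[...,2]<.013)).astype(np.uint8)
n,l,s,c=cv2.connectedComponentsWithStats(m);i=1+np.argmax(s[1:,4]);print("board",c[i],s[i],rect(P[l==i][:,:2]))
for lo,hi in((.02,.1),(.035,.1),(.04,.1),(.05,.062),(.044,.049)):
  for m,c in blobs(P,lo,hi,(.3,.75,-.05,.4),150): print(lo,c.round(),"%.4f"%np.nanpercentile(P[m][:,2],90),rect(P[m][:,:2]),m.sum())
E
```

```text
t: 2.15
tool_pos: [0.541, 0.2417, 0.299]
tool_rot: [-2.354, -2.08, 0.0]
contact_force: [0.1, 0.4, 0.1]
opening: 0.0853
grip_force: 0.0
shift [-528.9  -42.3   -1. ]  roll -0.123 (q6 0.42); if roll first: [-519.7 -107.    -1. ] | at [541.  241.7 299. ] t 2.15
table [0.00012892 0.00170676 0.01007752 0.11632778]
board [295.5997549  186.35147059] [  202    70   176   246 32640] (array([547.3, 185.2]), 230.5, 369.7, np.float64(-0.125))
0.02 [245. 124.] 0.0658 (array([507. , 306.5]), 55.2, 96.0, np.float64(-0.128)) 3199
0.02 [251. 280.] 0.0456 (array([478.3,  78.8]), 69.7, 100.1, np.float64(-0.127)) 2814
0.02 [150. 260.] 0.0264 (array([333.6, 128.8]), 21.6, 21.6, np.float64(1.568)) 152
0.035 [245. 124.] 0.0658 (array([507. , 306.5]), 55.2, 96.0, np.float64(-0.128)) 3164
0.035 [251. 285.] 0.0466 (array([478.4,  79.3]), 49.5, 90.9, np.float64(-0.129)) 1743
0.04 [245. 124.] 0.0658 (array([507. , 306.5]), 55.2, 96.0, np.float64(-0.128)) 3155
```

View pics/w1.png

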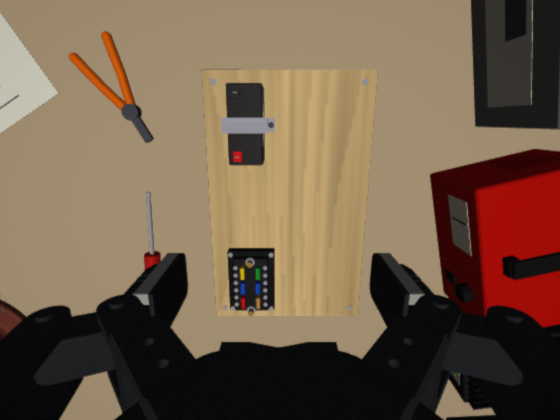

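The wrist view shows the battery at (245,124) and the fuse panel at (251,280). Both match the board fit: centre (547.3, 185.5) mm, yaw -0.127. Next, the same view over the loose parts.

```bash
python3 -m handwheel '[{"tx":-39.5,"ty":2,"tz":0,"roll":0},{"tx":-39.5,"ty":2,"tz":0,"roll":0},{"tx":-39.5,"ty":2,"tz":0,"roll":0},{"tx":-39.5,"ty":2,"tz":0,"roll":0},{"tx":-39.5,"ty":2,"tz":0,"roll":0},{"tx":-39.5,"ty":2,"tz":0,"roll":0},{"tx":-39.5,"ty":2,"tz":0,"roll":0},{"tx":-39.5,"ty":2,"tz":0,"roll":0},{"tx":-39.5,"ty":2,"tz":0,"roll":0},{"tx":-39.5,"ty":2,"tz":0,"roll":0},{"tx":-39.5,"ty":2,"tz":0,"roll":0},{"tx":-39.5,"ty":2,"tz":0,"roll":0}]' ;python3 -m handwheel '[{"tx":-39.5,"ty":2,"tz":0,"roll":0},{"tx":-39.5,"ty":2,"tz":0,"roll":0},{"tx":0,"ty":0,"tz":0,"roll":0},{"tx":0,"ty":0,"tz":0,"roll":0}]' ; cat > parts.py <<'E'
from h import *
im,P,K,E=cloud("wrist","pics/w2.png")
for m,c in blobs(P,.006,.06,(.25,.68,-.5,-.08),150): print(c.round(),"%.4f"%np.nanpercentile(P[m][:,2],90),rect(P[m][:,:2]),im[m].mean(0).round(),m.sum())
go(434,-278,300,0)
E
python3 parts.py
```

```text
t: 3.2
tool_pos: [0.505, -0.2315, 0.2991]
tool_rot: [-2.354, -2.08, -0.0]
contact_force: [0.8, 0.6, -0.7]
opening: 0.0853
grip_force: 0.0
t: 3.53
tool_pos: [0.4993, -0.3103, 0.2984]
tool_rot: [-2.356, -2.076, 0.0]
contact_force: [-1.1, 0.6, -0.4]
opening: 0.0855
grip_force: 0.0
[325.  41.] 0.0205 (array([ 577.1, -157.4]), 48.1, 84.1, np.float64(-0.184)) [177. 176. 166.] 2758
[407.  31.] 0.0284 (array([ 677.4, -161.5]), 6.1, 41.9, np.float64(0.049)) [102.  82.  16.] 339
[209.  49.] 0.0215 (array([ 430.8, -148. ]), 64.6, 65.1, np.float64(-0.246)) [ 32.  52. 118.] 1772
[339. 141.] 0.0304 (array([ 583.8, -282.9]), 62.7, 92.4, np.float64(-0.345)) [95. 67. 49.] 3345
[230. 152.] 0.0376 (array([ 435.4, -279.4]), 48.2, 74.1, np.float64(-0.025)) [65. 48. 37.] 1962
[152. 197.] 0.0377 (array([ 313.7, -328.3]), 47.8, 74.4, np.float64(-0.476)) [ 60. 101.  46.] 1882
[343. 224.] 0.0366 (array([ 581.6, -402.5]), 44.2, 88.0, np.float64(-0.241)) [51. 51. 57.] 1982
[248. 232.] 0.0240 (array([ 442.3, -398.6]), 50.1, 60.8, np.float64(-0.167)) [103. 108. 103.] 1371
[139. 271.] 0.0302 (array([ 271.1, -436.5]), 15.7, 54.5, np.float64(-1.038)) [144.  77.  91.] 304
shift [ 22.6 -69.   -1.3]  roll -0.124 (q6 -0.56); if roll first: [ 31.  -65.7  -1.3] | at [ 499.7 -309.   298.6] t 3.58
```

View pics/w2.png

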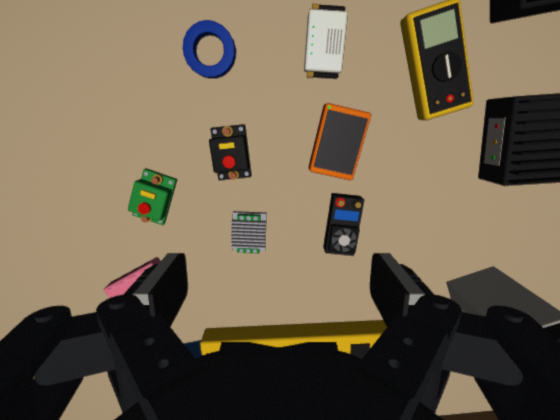

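All parts are visible: radio (325,41), computer (339,141), breaker (230,152), motor controller (343,224), converter (248,232). The fitted sizes match the spec. I'll pick the breaker first.

```bash
python3 -m handwheel '[{"tx":0,"ty":0,"tz":0,"roll":-0.1},{"tx":4.7,"ty":-10.8,"tz":33,"roll":0},{"tx":4.7,"ty":-10.8,"tz":33,"roll":0},{"tx":4.7,"ty":-10.8,"tz":33,"roll":0},{"tx":4.7,"ty":-10.8,"tz":33,"roll":0},{"tx":4.7,"ty":-10.8,"tz":33,"roll":0},{"tx":4.7,"ty":-10.8,"tz":33,"roll":0},{"tx":0,"ty":0,"tz":0,"roll":0}]' 80 40 ; python3 -c "
from h import *
go(435.4,-279.4,6,-.025)"
```

```text
t: 4.25
tool_pos: [0.4305, -0.2729, 0.0931]
tool_rot: [-2.234, -2.187, 0.002]
contact_force: [-1.1, 1.2, -1.5]
opening: 0.0801
grip_force: 0.0
shift [-7.2  6.1 87. ]  roll 0.004 (q6 -0.69); if roll first: [-7.2  6.1 87. ] | at [ 430.5 -272.9   93.1] t 4.25
```

```bash
python3 -m handwheel '[{"tx":0,"ty":0,"tz":0,"roll":0},{"tx":0,"ty":0,"tz":0,"roll":0}]'; python3 -c "
from h import *
go(435.4,-279.4,6,-.025)"
```

```text
t: 4.42
tool_pos: [0.4376, -0.2795, 0.1037]
tool_rot: [2.243, 2.195, 0.001]
contact_force: [0.3, -0.2, 1.0]
opening: 0.0799
grip_force: 0.0
shift [ 0.3 -2.5 97.7]  roll 0.003 (q6 -0.69); if roll first: [ 0.3 -2.5 97.7] | at [ 437.6 -279.5  103.7] t 4.42
```

```bash
python3 -m handwheel '[{"tx":0,"ty":0,"tz":20,"roll":0},{"tx":0,"ty":0,"tz":25,"roll":0},{"tx":0,"ty":0,"tz":18,"roll":0},{"tx":0,"ty":0,"tz":12,"roll":0},{"tx":0,"ty":0,"tz":8,"roll":0},{"tx":0,"ty":0,"tz":4,"roll":0},{"tx":0,"ty":0,"tz":2,"roll":0},{"tx":0,"ty":0,"tz":0,"roll":0},{"tx":0,"ty":0,"tz":0,"roll":0}]'; python3 -c "
from h import *
go(435.4,-279.4,6,-.025)"
```

```text
t: 5.17
tool_pos: [0.4366, -0.2798, 0.0135]
tool_rot: [2.245, 2.194, 0.0]
contact_force: [-0.6, 0.2, 0.6]
opening: 0.0802
grip_force: 0.0
shift [ 0.4 -1.3  7.5]  roll 0.002 (q6 -0.69); if roll first: [ 0.4 -1.3  7.5] | at [ 436.6 -279.8   13.5] t 5.17
```

```bash
python3 -m handwheel '[{"tx":0,"ty":-1,"tz":5,"roll":0},{"tx":0,"ty":0,"tz":3,"roll":0},{"tx":0,"ty":0,"tz":0,"roll":0}]';  python3 -m handwheel '[{"tx":0,"ty":0,"tz":0,"roll":0},{"tx":0,"ty":0,"tz":0,"roll":0},{"tx":0,"ty":0,"tz":0,"roll":0},{"tx":0,"ty":0,"tz":0,"roll":0},{"tx":0,"ty":0,"tz":0,"roll":0},{"tx":0,"ty":0,"tz":0,"roll":0}]' 20 50; python3 -c "
from h import *
go(492.8,193,120,-.127)"
```

```text
t: 5.42
tool_pos: [0.4344, -0.2788, 0.0037]
tool_rot: [-2.246, -2.195, 0.0]
contact_force: [0.5, 0.6, -0.8]
opening: 0.0801
grip_force: 0.0
t: 5.92
tool_pos: [0.4352, -0.2794, 0.0047]
tool_rot: [2.246, 2.195, 0.0]
contact_force: [-0.8, -0.0, 1.5]
opening: 0.0474
grip_force: 54.0
shift [ 473.5   46.9 -115.6]  roll 0.104 (q6 -0.69); if roll first: [ 475.8   -2.6 -115.6] | at [ 435.2 -279.4    4.7] t 5.92
```

```bash
python3 -m handwheel '[{"tx":0,"ty":0,"tz":-15,"roll":0},{"tx":0,"ty":0,"tz":-30,"roll":0},{"tx":0,"ty":0,"tz":-35,"roll":0.052},{"tx":10,"ty":0,"tz":-25,"roll":0.052},{"tx":25,"ty":0,"tz":-10,"roll":0},{"tx":38,"ty":0,"tz":0,"roll":0},{"tx":38,"ty":0,"tz":0,"roll":0},{"tx":38,"ty":0,"tz":0,"roll":0},{"tx":38,"ty":0,"tz":0,"roll":0},{"tx":38,"ty":0,"tz":0,"roll":0},{"tx":38,"ty":0,"tz":0,"roll":0},{"tx":38,"ty":0,"tz":0,"roll":0}]';  python3 -m handwheel '[{"tx":38,"ty":0,"tz":0,"roll":0},{"tx":38,"ty":-2,"tz":0,"roll":0},{"tx":38,"ty":0,"tz":0,"roll":0},{"tx":30,"ty":0,"tz":10,"roll":0},{"tx":20,"ty":0,"tz":15,"roll":0},{"tx":8,"ty":0,"tz":15,"roll":0},{"tx":3,"ty":0,"tz":10,"roll":0},{"tx":0,"ty":0,"tz":6,"roll":0},{"tx":0,"ty":0,"tz":0,"roll":0},{"tx":0,"ty":0,"tz":0,"roll":0},{"tx":0,"ty":0,"tz":0,"roll":0}]' ; python3 -c "
from h import *
go(492.8,193,14.5,-.127)"
```

```text
t: 6.92
tool_pos: [0.4716, 0.0215, 0.1186]
tool_rot: [-2.358, -2.075, 0.001]
contact_force: [0.6, -0.5, -1.4]
opening: 0.0473
grip_force: 53.7
t: 7.83
tool_pos: [0.4933, 0.1927, 0.0641]
tool_rot: [2.359, 2.074, 0.002]
contact_force: [0.5, -0.7, -1.0]
opening: 0.047
grip_force: 53.7
shift [ 0.2 -0.6 49.6]  roll -0.001 (q6 0.36); if roll first: [ 0.2 -0.6 49.6] | at [493.3 192.7  64.1] t 7.83
```

```bash
python3 -m handwheel '[{"tx":0,"ty":-0.6,"tz":12,"roll":0},{"tx":0,"ty":0,"tz":14,"roll":0},{"tx":0,"ty":0,"tz":10,"roll":0},{"tx":0,"ty":0,"tz":7,"roll":0},{"tx":0,"ty":0,"tz":4,"roll":0},{"tx":0,"ty":0,"tz":1,"roll":0},{"tx":0,"ty":0,"tz":0,"roll":0},{"tx":0,"ty":0,"tz":0,"roll":0},{"tx":0,"ty":0,"tz":0,"roll":0}]' ; python3 -c "
from h import *
go(492.8,193,14.5,-.127)"
```

```text
t: 8.58
tool_pos: [0.4927, 0.1936, 0.016]
tool_rot: [2.357, 2.076, 0.002]
contact_force: [-0.2, 0.7, -1.7]
opening: 0.0472
grip_force: 53.7
shift [-0.6  0.2  1.5]  roll 0.000 (q6 0.36); if roll first: [-0.6  0.2  1.5] | at [492.7 193.6  16. ] t 8.58
```

Down 2 mm, then release and rise.

```bash
python3 -m handwheel '[{"tx":-0.5,"ty":0,"tz":1.5,"roll":0},{"tx":0,"ty":0,"tz":0.5,"roll":0},{"tx":0,"ty":0,"tz":0,"roll":0},{"tx":0,"ty":0,"tz":0,"roll":0}]' ; python3 -m handwheel '[{"tx":0,"ty":0,"tz":0,"roll":0},{"tx":0,"ty":0,"tz":0,"roll":0},{"tx":0,"ty":0,"tz":0,"roll":0},{"tx":0,"ty":0,"tz":0,"roll":0},{"tx":0,"ty":0,"tz":-5,"roll":0},{"tx":0,"ty":0,"tz":-15,"roll":0},{"tx":0,"ty":0,"tz":-30,"roll":0},{"tx":0,"ty":0,"tz":-40,"roll":0},{"tx":0,"ty":0,"tz":-40,"roll":0},{"tx":0,"ty":0,"tz":-30,"roll":0},{"tx":0,"ty":0,"tz":-20,"roll":0},{"tx":0,"ty":0,"tz":-5,"roll":0}]' 66; cat > brd.py <<'E'
from h import *
import sys
im,P,K,E=cloud("wrist",sys.argv[1] if len(sys.argv)>1 else None)
t=-.127;O=np.array([547.3,185.5]);ex=np.array([np.cos(t),np.sin(t)]);ey=np.array([-np.sin(t),np.cos(t)])
print("z: table/board",np.nanpercentile(P[...,2],20).round(4))
for m,c in blobs(P,.0155,.09,(.36,.72,-.02,.4),150):
    r=rect(P[m][:,:2]);d=r[0]-O; print(c.round(),"top %.1f"%(1000*np.nanpercentile(P[m][:,2],90)),"board xy",(d@ex).round(1),(d@ey).round(1),r[1:3],"dyaw",round(r[3]-t,3))
m=((P[...,2]>.0055)&(P[...,2]<.013)).astype(np.uint8)
n,l,s,c=cv2.connectedComponentsWithStats(m);i=1+np.argmax(s[1:,4]);print("board",rect(P[l==i][:,:2]))
E
python3 -m handwheel '[{"tx":0,"ty":0,"tz":0,"roll":0},{"tx":0,"ty":0,"tz":0,"roll":0}]';python3 brd.py pics/w3.png; python3 -c "
from h import *
go(583.8,-282.9,100,-.345)"
```

```text
t: 8.92
tool_pos: [0.4923, 0.193, 0.0137]
tool_rot: [2.358, 2.076, 0.001]
contact_force: [-0.1, -0.9, 0.2]
opening: 0.0475
grip_force: 53.8
t: 9.92
tool_pos: [0.4944, 0.1936, 0.2042]
tool_rot: [2.355, 2.073, 0.013]
contact_force: [0.3, 1.3, 0.9]
opening: 0.066
grip_force: 0.0
t: 10.08
tool_pos: [0.4914, 0.1928, 0.1971]
tool_rot: [-2.357, -2.076, 0.002]
contact_force: [-0.1, -0.7, -1.4]
opening: 0.0659
grip_force: 0.0
z: table/board 0.0015
[281.  59.] top 65.9 board xy -55.1 113.0 (67.6, 91.7) dyaw 0.004
[280. 183.] top 47.0 board xy -56.0 0.2 (48.0, 74.4) dyaw -0.001
[281. 281.] top 45.8 board xy -54.7 -114.6 (70.0, 100.7) dyaw 0.005
board (array([547. , 181.1]), 230.6, 362.1, np.float64(-0.124))
shift [-459.8  152.8   96.1]  roll 0.218 (q6 0.36); if roll first: [-415.9  248.6   96.1] | at [490.8 192.7 196. ] t 10.13
```

```bash
python3 -m handwheel '[{"tx":0,"ty":0,"tz":0,"roll":0.109},{"tx":0,"ty":0,"tz":0,"roll":0.109},{"tx":-17.2,"ty":10.3,"tz":0,"roll":0},{"tx":-32.6,"ty":19.5,"tz":0,"roll":0},{"tx":-32.6,"ty":19.5,"tz":0,"roll":0},{"tx":-32.6,"ty":19.5,"tz":0,"roll":0},{"tx":-32.6,"ty":19.5,"tz":0,"roll":0},{"tx":-32.6,"ty":19.5,"tz":0,"roll":0},{"tx":-32.6,"ty":19.5,"tz":0,"roll":0},{"tx":-32.6,"ty":19.5,"tz":0,"roll":0},{"tx":-32.6,"ty":19.5,"tz":0,"roll":0},{"tx":-32.6,"ty":19.5,"tz":0,"roll":0}]' 84;  python3 -m handwheel '[{"tx":-32.6,"ty":19.5,"tz":0,"roll":0},{"tx":-32.6,"ty":19.5,"tz":10,"roll":0},{"tx":-21.5,"ty":12.8,"tz":25,"roll":0},{"tx":-10.3,"ty":6.2,"tz":30,"roll":0},{"tx":-5.1,"ty":3.1,"tz":25,"roll":0},{"tx":-2.6,"ty":1.5,"tz":20,"roll":0},{"tx":0,"ty":0,"tz":10,"roll":0},{"tx":0,"ty":0,"tz":0,"roll":0},{"tx":0,"ty":0,"tz":0,"roll":0},{"tx":0,"ty":0,"tz":0,"roll":0}]' ; python3 -c "
from h import *
go(583.8,-282.9,6,-.345)"
```

```text
t: 11.13
tool_pos: [0.5605, -0.1636, 0.1951]
tool_rot: [-2.567, -1.804, 0.004]
contact_force: [0.8, 0.4, 0.2]
opening: 0.0841
grip_force: 0.0
t: 11.97
tool_pos: [0.586, -0.2819, 0.0794]
tool_rot: [2.568, 1.807, 0.001]
contact_force: [0.1, 0.3, 0.0]
opening: 0.0842
grip_force: 0.0
shift [-1.7 -1.8 73.4]  roll 0.001 (q6 -0.22); if roll first: [-1.7 -1.8 73.4] | at [ 586.  -281.9   79.4] t 11.97
```

```bash
python3 -m handwheel '[{"tx":-1.2,"ty":-1.7,"tz":14,"roll":0},{"tx":0,"ty":0,"tz":22,"roll":0},{"tx":0,"ty":0,"tz":18,"roll":0},{"tx":0,"ty":0,"tz":10,"roll":0},{"tx":0,"ty":0,"tz":6,"roll":0},{"tx":0,"ty":0,"tz":3,"roll":0},{"tx":0,"ty":0,"tz":1,"roll":0},{"tx":0,"ty":0,"tz":0,"roll":0},{"tx":0,"ty":0,"tz":0,"roll":0},{"tx":0,"ty":0,"tz":0,"roll":0}]' ; python3 -c "
from h import *
go(583.8,-282.9,5,-.345)"; python3 -m handwheel '[{"tx":0,"ty":0,"tz":0,"roll":0},{"tx":0,"ty":0,"tz":0,"roll":0},{"tx":0,"ty":0,"tz":0,"roll":0},{"tx":0,"ty":0,"tz":0,"roll":0},{"tx":0,"ty":0,"tz":0,"roll":0}]' 40 50; python3 -c "
from h import *
go(599.1,294.8,110,-.127)"
```

```text
t: 12.8
tool_pos: [0.584, -0.2829, 0.0055]
tool_rot: [2.568, 1.806, 0.001]
contact_force: [-0.8, -0.3, 0.2]
opening: 0.0839
grip_force: 0.0
shift [-0.1 -0.2  0.5]  roll -0.000 (q6 -0.22); if roll first: [-0.1 -0.2  0.5] | at [ 584.  -282.9    5.5] t 12.8
t: 13.22
tool_pos: [0.5839, -0.2828, 0.0052]
tool_rot: [2.569, 1.806, 0.001]
contact_force: [-0.0, 0.3, 4.5]
opening: 0.0605
grip_force: 56.9
shift [ 548.7 -180.9 -105.2]  roll -0.218 (q6 -0.22); if roll first: [ 574.8  -57.9 -105.2] | at [ 583.9 -282.8    5.2] t 13.22
```

```bash
python3 -m handwheel '[{"tx":0,"ty":0,"tz":-15,"roll":0},{"tx":0,"ty":0,"tz":-30,"roll":-0.073},{"tx":0,"ty":0,"tz":-35,"roll":-0.073},{"tx":0,"ty":0,"tz":-25,"roll":-0.072},{"tx":19.9,"ty":-2,"tz":0,"roll":0},{"tx":39.8,"ty":-4,"tz":0,"roll":0},{"tx":39.8,"ty":-4,"tz":0,"roll":0},{"tx":39.8,"ty":-4,"tz":0,"roll":0},{"tx":39.8,"ty":-4,"tz":0,"roll":0},{"tx":39.8,"ty":-4,"tz":0,"roll":0},{"tx":39.8,"ty":-4,"tz":0,"roll":0},{"tx":39.8,"ty":-4,"tz":0,"roll":0}]';  python3 -m handwheel '[{"tx":39.8,"ty":-4,"tz":0,"roll":0},{"tx":39.8,"ty":-4,"tz":0,"roll":0},{"tx":39.8,"ty":-4,"tz":0,"roll":0},{"tx":39.8,"ty":-4,"tz":0,"roll":0},{"tx":39.8,"ty":-4,"tz":0,"roll":0},{"tx":39.8,"ty":-4,"tz":0,"roll":0},{"tx":24.8,"ty":-2.5,"tz":10,"roll":0},{"tx":10,"ty":-1,"tz":20,"roll":0},{"tx":3,"ty":-0.3,"tz":20,"roll":0},{"tx":0,"ty":0,"tz":10,"roll":0},{"tx":0,"ty":0,"tz":0,"roll":0},{"tx":0,"ty":0,"tz":0,"roll":0}]' ; python3 -c "
from h import *
go(599.1,294.8,15.2,-.127)"
```

```text
t: 14.22
tool_pos: [0.5903, 0.0194, 0.1093]
tool_rot: [-2.358, -2.075, 0.001]
contact_force: [1.6, 0.1, -2.3]
opening: 0.0608
grip_force: 56.3
t: 15.22
tool_pos: [0.5981, 0.2946, 0.0486]
tool_rot: [-2.358, -2.075, 0.003]
contact_force: [0.2, -0.9, -1.8]
opening: 0.0606
grip_force: 56.2
shift [ 0.4  1.1 33.4]  roll -0.000 (q6 0.47); if roll first: [ 0.4  1.1 33.4] | at [598.1 294.6  48.6] t 15.22
```

```bash
python3 -m handwheel '[{"tx":0.3,"ty":1,"tz":10,"roll":0},{"tx":0,"ty":0,"tz":10,"roll":0},{"tx":0,"ty":0,"tz":7,"roll":0},{"tx":0,"ty":0,"tz":4,"roll":0},{"tx":0,"ty":0,"tz":2,"roll":0},{"tx":0,"ty":0,"tz":0,"roll":0},{"tx":0,"ty":0,"tz":0,"roll":0},{"tx":0,"ty":0,"tz":0,"roll":0}]' ; python3 -c "
from h import *
go(599.1,294.8,14.2,-.127)"
```

```text
t: 15.88
tool_pos: [0.6002, 0.2957, 0.0168]
tool_rot: [2.358, 2.076, 0.001]
contact_force: [0.3, 0.3, -1.1]
opening: 0.0608
grip_force: 56.3
shift [-1.  -0.9  2.6]  roll 0.000 (q6 0.47); if roll first: [-1.  -0.9  2.6] | at [600.2 295.7  16.8] t 15.88
```

```bash
python3 -m handwheel '[{"tx":-0.6,"ty":-0.5,"tz":1.5,"roll":0},{"tx":0,"ty":0,"tz":1,"roll":0},{"tx":0,"ty":0,"tz":0,"roll":0},{"tx":0,"ty":0,"tz":0,"roll":0},{"tx":0,"ty":0,"tz":0,"roll":0}]' ; python3 -m handwheel '[{"tx":0,"ty":0,"tz":0,"roll":0},{"tx":0,"ty":0,"tz":0,"roll":0},{"tx":0,"ty":0,"tz":0,"roll":0},{"tx":0,"ty":0,"tz":-5,"roll":0},{"tx":0,"ty":0,"tz":-15,"roll":0},{"tx":0,"ty":0,"tz":-30,"roll":0},{"tx":0,"ty":0,"tz":-40,"roll":0},{"tx":0,"ty":0,"tz":-40,"roll":0},{"tx":0,"ty":0,"tz":-40,"roll":0},{"tx":0,"ty":0,"tz":-20,"roll":0},{"tx":0,"ty":0,"tz":-8,"roll":0},{"tx":0,"ty":0,"tz":0,"roll":0}]' 74;
python3 -m handwheel '[{"tx":0,"ty":0,"tz":0,"roll":0}]';python3 brd.py pics/w4.png; python3 -c "
from h import *
go(581.6,-402.5,80,-.241)"
```

```text
t: 16.3
tool_pos: [0.5995, 0.2951, 0.0142]
tool_rot: [2.358, 2.076, 0.001]
contact_force: [-0.0, -0.7, 0.8]
opening: 0.0609
grip_force: 56.5
t: 17.3
tool_pos: [0.6007, 0.2955, 0.2164]
tool_rot: [2.356, 2.074, 0.01]
contact_force: [-0.1, -0.2, 0.6]
opening: 0.0736
grip_force: 0.0
t: 17.38
tool_pos: [0.5988, 0.2948, 0.2112]
tool_rot: [-2.358, -2.076, 0.001]
contact_force: [0.7, 0.0, -0.8]
opening: 0.074
grip_force: 0.0
z: table/board 0.0015
[189. 185.] top 65.8 board xy -55.2 115.5 (55.3, 96.3) dyaw -0.004
[279. 182.] top 39.3 board xy 37.2 115.2 (62.5, 92.0) dyaw -0.001
[210. 274.] top 43.3 board xy -54.3 1.3 (46.6, 74.3) dyaw 0.03
[212. 333.] top 40.6 board xy -49.4 -81.8 (35.8, 60.0) dyaw 1.57
board (array([552.1, 222. ]), 230.5, 295.3, np.float64(-0.127))
shift [-693.3   72.3  130.4]  roll 0.114 (q6 0.47); if roll first: [-680.6  150.7  130.4] | at [598.1 294.6 209.5] t 17.43
```

```bash
python3 -m handwheel '[{"tx":0,"ty":0,"tz":0,"roll":0.114},{"tx":-19.5,"ty":4.3,"tz":0,"roll":0},{"tx":-39.1,"ty":8.65,"tz":0,"roll":0},{"tx":-39.1,"ty":8.65,"tz":0,"roll":0},{"tx":-39.1,"ty":8.65,"tz":0,"roll":0},{"tx":-39.1,"ty":8.65,"tz":0,"roll":0},{"tx":-39.1,"ty":8.65,"tz":0,"roll":0},{"tx":-39.1,"ty":8.65,"tz":0,"roll":0},{"tx":-39.1,"ty":8.65,"tz":0,"roll":0},{"tx":-39.1,"ty":8.65,"tz":0,"roll":0},{"tx":-39.1,"ty":8.65,"tz":0,"roll":0},{"tx":-39.1,"ty":8.65,"tz":0,"roll":0}]' 76;  python3 -m handwheel '[{"tx":-39.1,"ty":8.65,"tz":0,"roll":0},{"tx":-39.1,"ty":8.65,"tz":0,"roll":0},{"tx":-39.1,"ty":8.65,"tz":0,"roll":0},{"tx":-39.1,"ty":8.65,"tz":0,"roll":0},{"tx":-39.1,"ty":8.65,"tz":0,"roll":0},{"tx":-39.1,"ty":8.65,"tz":5,"roll":0},{"tx":-24.4,"ty":5.4,"tz":25,"roll":0},{"tx":-8.8,"ty":2,"tz":35,"roll":0},{"tx":-3,"ty":0.6,"tz":35,"roll":0},{"tx":0,"ty":0,"tz":20,"roll":0},{"tx":0,"ty":0,"tz":10,"roll":0},{"tx":0,"ty":0,"tz":0,"roll":0}]' ; python3 -m handwheel '[{"tx":0,"ty":0,"tz":0,"roll":0},{"tx":0,"ty":0,"tz":0,"roll":0}]' >/dev/null; python3 -c "
from h import *
go(581.6,-402.5,4,-.241)"
```

```text
t: 18.43
tool_pos: [0.5875, -0.1267, 0.2083]
tool_rot: [-2.469, -1.935, 0.005]
contact_force: [0.8, -0.5, -0.1]
opening: 0.0759
grip_force: 0.0
t: 19.43
tool_pos: [0.5799, -0.4001, 0.075]
tool_rot: [-2.464, -1.931, 0.003]
contact_force: [-0.3, -0.3, -0.7]
opening: 0.0759
grip_force: 0.0
shift [ 0.  -2.6 79.6]  roll 0.000 (q6 -0.47); if roll first: [ 0.  -2.6 79.6] | at [ 583.9 -403.    83.6] t 19.6
```

```bash
python3 -m handwheel '[{"tx":0,"ty":-1,"tz":14,"roll":0},{"tx":0,"ty":0,"tz":24,"roll":0},{"tx":0,"ty":0,"tz":18,"roll":0},{"tx":0,"ty":0,"tz":10,"roll":0},{"tx":0,"ty":0,"tz":6,"roll":0},{"tx":0,"ty":0,"tz":2,"roll":0},{"tx":0,"ty":0,"tz":0,"roll":0},{"tx":0,"ty":0,"tz":0,"roll":0},{"tx":0,"ty":0,"tz":0,"roll":0}]' ; python3 -c "
from h import *
go(581.6,-402.5,4,-.241)"
```

```text
t: 20.35
tool_pos: [0.5829, -0.4031, 0.0095]
tool_rot: [2.47, 1.937, 0.001]
contact_force: [0.6, -0.3, 0.6]
opening: 0.0757
grip_force: 0.0
shift [ 0.2 -1.4  5.5]  roll 0.000 (q6 -0.47); if roll first: [ 0.2 -1.4  5.5] | at [ 582.9 -403.1    9.5] t 20.35
```

```bash
python3 -m handwheel '[{"tx":0.2,"ty":-1,"tz":4,"roll":0},{"tx":0,"ty":0,"tz":1,"roll":0},{"tx":0,"ty":0,"tz":0,"roll":0}]' ;  python3 -m handwheel '[{"tx":0,"ty":0,"tz":0,"roll":0},{"tx":0,"ty":0,"tz":0,"roll":0},{"tx":0,"ty":0,"tz":0,"roll":0},{"tx":0,"ty":0,"tz":0,"roll":0},{"tx":0,"ty":0,"tz":0,"roll":0},{"tx":0,"ty":0,"tz":0,"roll":0}]' 20 50; python3 -c "
from h import *
go(574.4,66.1,110,-.127)"
```

```text
t: 20.6
tool_pos: [0.5808, -0.4017, 0.0025]
tool_rot: [-2.472, -1.938, 0.0]
contact_force: [0.1, 0.5, 0.1]
opening: 0.076
grip_force: 0.0
t: 21.1
tool_pos: [0.5814, -0.4022, 0.0032]
tool_rot: [2.472, 1.938, 0.0]
contact_force: [0.1, -1.0, 2.3]
opening: 0.0431
grip_force: 53.5
shift [ 453.  -118.5 -107. ]  roll -0.114 (q6 -0.47); if roll first: [ 463.6  -66.2 -107. ] | at [ 581.4 -402.2    3.2] t 21.1
```

```bash
python3 -m handwheel '[{"tx":0,"ty":0,"tz":-15,"roll":0},{"tx":0,"ty":0,"tz":-30,"roll":0},{"tx":0,"ty":0,"tz":-35,"roll":-0.057},{"tx":0,"ty":0,"tz":-27,"roll":-0.057},{"tx":19.8,"ty":-2.8,"tz":0,"roll":0},{"tx":39.6,"ty":-5.65,"tz":0,"roll":0},{"tx":39.6,"ty":-5.65,"tz":0,"roll":0},{"tx":39.6,"ty":-5.65,"tz":0,"roll":0},{"tx":39.6,"ty":-5.65,"tz":0,"roll":0},{"tx":39.6,"ty":-5.65,"tz":0,"roll":0},{"tx":39.6,"ty":-5.65,"tz":0,"roll":0},{"tx":39.6,"ty":-5.65,"tz":0,"roll":0}]';  python3 -m handwheel '[{"tx":39.6,"ty":-5.65,"tz":0,"roll":0},{"tx":39.6,"ty":-5.65,"tz":0,"roll":0},{"tx":39.6,"ty":-5.65,"tz":0,"roll":0},{"tx":29.7,"ty":-4.2,"tz":10,"roll":0},{"tx":12.9,"ty":-1.8,"tz":20,"roll":0},{"tx":5,"ty":-0.7,"tz":20,"roll":0},{"tx":0,"ty":0,"tz":10,"roll":0},{"tx":0,"ty":0,"tz":5,"roll":0},{"tx":0,"ty":0,"tz":0,"roll":0},{"tx":0,"ty":0,"tz":0,"roll":0},{"tx":0,"ty":0,"tz":0,"roll":0}]' ; python3 -c "
from h import *
go(574.4,66.1,12.5,-.127)"
```

```text
t: 22.1
tool_pos: [0.5758, -0.1, 0.1102]
tool_rot: [-2.358, -2.075, 0.0]
contact_force: [1.1, -0.8, -1.2]
opening: 0.0429
grip_force: 53.1
t: 23.02
tool_pos: [0.5754, 0.0654, 0.0462]
tool_rot: [2.358, 2.074, 0.002]
contact_force: [0.2, -0.1, -2.1]
opening: 0.0427
grip_force: 53.0
shift [ 0.6 -1.2 33.7]  roll -0.001 (q6 0.11); if roll first: [ 0.6 -1.2 33.7] | at [575.4  65.4  46.2] t 23.02
```

```bash
python3 -m handwheel '[{"tx":0.4,"ty":-0.8,"tz":10,"roll":0},{"tx":0,"ty":0,"tz":10,"roll":0},{"tx":0,"ty":0,"tz":6,"roll":0},{"tx":0,"ty":0,"tz":3,"roll":0},{"tx":0,"ty":0,"tz":1.5,"roll":0},{"tx":0,"ty":0,"tz":0,"roll":0},{"tx":0,"ty":0,"tz":0,"roll":0},{"tx":0,"ty":0,"tz":0,"roll":0}]' ; python3 -c "
from h import *
go(574.4,66.1,12.2,-.127)"
```

```text
t: 23.68
tool_pos: [0.574, 0.0666, 0.0147]
tool_rot: [2.357, 2.076, 0.001]
contact_force: [-0.6, -0.2, -2.0]
opening: 0.0428
grip_force: 53.1
shift [-0.5  0.5  2.5]  roll 0.000 (q6 0.11); if roll first: [-0.5  0.5  2.5] | at [574.   66.6  14.7] t 23.68
```

```bash
python3 -m handwheel '[{"tx":-0.4,"ty":0.4,"tz":1.5,"roll":0},{"tx":0,"ty":0,"tz":1,"roll":0},{"tx":0,"ty":0,"tz":0,"roll":0},{"tx":0,"ty":0,"tz":0,"roll":0},{"tx":0,"ty":0,"tz":0,"roll":0}]' ; python3 -m handwheel '[{"tx":0,"ty":0,"tz":0,"roll":0},{"tx":0,"ty":0,"tz":0,"roll":0},{"tx":0,"ty":0,"tz":0,"roll":0},{"tx":0,"ty":0,"tz":-5,"roll":0},{"tx":0,"ty":0,"tz":-15,"roll":0},{"tx":0,"ty":0,"tz":-30,"roll":0},{"tx":0,"ty":0,"tz":-40,"roll":0},{"tx":0,"ty":0,"tz":-40,"roll":0},{"tx":0,"ty":0,"tz":-40,"roll":0},{"tx":0,"ty":0,"tz":-20,"roll":0},{"tx":0,"ty":0,"tz":-8,"roll":0},{"tx":0,"ty":0,"tz":0,"roll":0}]' 60;
python3 -m handwheel '[{"tx":0,"ty":0,"tz":0,"roll":0}]';python3 brd.py pics/w5.png; python3 -c "
from h import *
go(442.3,-398.6,80,-.167)"
```

```text
t: 24.1
tool_pos: [0.5744, 0.0661, 0.0122]
tool_rot: [2.357, 2.076, 0.001]
contact_force: [0.8, -0.6, -1.1]
opening: 0.0429
grip_force: 53.2
t: 25.1
tool_pos: [0.5753, 0.0662, 0.213]
tool_rot: [2.355, 2.074, 0.006]
contact_force: [0.3, -0.3, -0.4]
opening: 0.0602
grip_force: 0.0
t: 25.18
tool_pos: [0.5733, 0.0662, 0.2086]
tool_rot: [-2.357, -2.075, 0.002]
contact_force: [0.3, 0.7, -0.5]
opening: 0.0599
grip_force: 0.0
z: table/board 0.0016
[180.  68.] top 46.7 board xy -55.6 0.1 (48.3, 73.6) dyaw 0.003
[192. 180.] top 45.9 board xy -54.4 -115.1 (70.3, 100.4) dyaw 0.002
[280. 183.] top 45.6 board xy 41.5 -115.3 (44.0, 87.7) dyaw 0.0
board (array([539.8, 126. ]), 230.7, 250.2, np.float64(-0.126))
shift [-477.5  -69.9  127.7]  roll 0.040 (q6 0.11); if roll first: [-479.9  -50.8  127.7] | at [572.6  66.2 207.2] t 25.23
```

```bash
python3 -m handwheel '[{"tx":0,"ty":0,"tz":0,"roll":0.04},{"tx":-19.9,"ty":-2.1,"tz":0,"roll":0},{"tx":-39.8,"ty":-4.2,"tz":0,"roll":0},{"tx":-39.8,"ty":-4.2,"tz":0,"roll":0},{"tx":-39.8,"ty":-4.2,"tz":0,"roll":0},{"tx":-39.8,"ty":-4.2,"tz":0,"roll":0},{"tx":-39.8,"ty":-4.2,"tz":0,"roll":0},{"tx":-39.8,"ty":-4.2,"tz":0,"roll":0},{"tx":-39.8,"ty":-4.2,"tz":0,"roll":0},{"tx":-39.8,"ty":-4.2,"tz":0,"roll":0},{"tx":-39.8,"ty":-4.2,"tz":0,"roll":0},{"tx":-39.8,"ty":-4.2,"tz":0,"roll":0}]' 78;  python3 -m handwheel '[{"tx":-36,"ty":-3.8,"tz":10,"roll":0},{"tx":-17,"ty":-1.8,"tz":25,"roll":0},{"tx":-7,"ty":-0.8,"tz":35,"roll":0},{"tx":-2,"ty":-0.2,"tz":30,"roll":0},{"tx":0,"ty":0,"tz":18,"roll":0},{"tx":0,"ty":0,"tz":8,"roll":0},{"tx":0,"ty":0,"tz":2,"roll":0},{"tx":0,"ty":0,"tz":0,"roll":0},{"tx":0,"ty":0,"tz":0,"roll":0},{"tx":0,"ty":0,"tz":0,"roll":0}]' ; python3 -c "
from h import *
go(442.3,-398.6,4,-.167)"
```

```text
t: 26.23
tool_pos: [0.4589, -0.3393, 0.2063]
tool_rot: [-2.395, -2.025, 0.001]
contact_force: [0.7, 0.4, -0.3]
opening: 0.0781
grip_force: 0.0
t: 27.07
tool_pos: [0.4451, -0.3994, 0.0837]
tool_rot: [2.396, 2.027, -0.0]
contact_force: [-0.6, 1.0, 0.0]
opening: 0.078
grip_force: 0.0
shift [ 0.5 -3.1 79.7]  roll 0.000 (q6 -0.69); if roll first: [ 0.5 -3.1 79.7] | at [ 445.1 -399.4   83.7] t 27.07
```

```bash
python3 -m handwheel '[{"tx":0,"ty":-1.5,"tz":14,"roll":0},{"tx":0,"ty":0,"tz":24,"roll":0},{"tx":0,"ty":0,"tz":18,"roll":0},{"tx":0,"ty":0,"tz":10,"roll":0},{"tx":0,"ty":0,"tz":6,"roll":0},{"tx":0,"ty":0,"tz":2,"roll":0},{"tx":0,"ty":0,"tz":0,"roll":0},{"tx":0,"ty":0,"tz":0,"roll":0},{"tx":0,"ty":0,"tz":0,"roll":0}]' ; python3 -c "
from h import *
go(442.3,-398.6,3,-.167)"
```

```text
t: 27.82
tool_pos: [0.4434, -0.3992, 0.0092]
tool_rot: [2.397, 2.027, 0.0]
contact_force: [0.2, 0.0, 0.2]
opening: 0.0779
grip_force: 0.0
shift [ 0.4 -1.2  6.2]  roll -0.000 (q6 -0.69); if roll first: [ 0.4 -1.2  6.2] | at [ 443.4 -399.2    9.2] t 27.82
```

```bash
python3 -m handwheel '[{"tx":0.3,"ty":-0.8,"tz":4,"roll":0},{"tx":0,"ty":0,"tz":1.5,"roll":0},{"tx":0,"ty":0,"tz":0,"roll":0}]' ;  python3 -m handwheel '[{"tx":0,"ty":0,"tz":0,"roll":0},{"tx":0,"ty":0,"tz":0,"roll":0},{"tx":0,"ty":0,"tz":0,"roll":0},{"tx":0,"ty":0,"tz":0,"roll":0},{"tx":0,"ty":0,"tz":0,"roll":0},{"tx":0,"ty":0,"tz":0,"roll":0}]' 20 50; python3 -c "
from h import *
go(586.7,180,110,-.127)"
```

```text
t: 28.07
tool_pos: [0.4417, -0.3977, 0.002]
tool_rot: [-2.399, -2.028, 0.0]
contact_force: [-0.2, 0.9, -1.4]
opening: 0.078
grip_force: 0.0
t: 28.57
tool_pos: [0.4422, -0.3983, 0.0027]
tool_rot: [2.398, 2.028, -0.0]
contact_force: [0.0, -0.2, 1.8]
opening: 0.0486
grip_force: 54.4
shift [ 594.2   46.4 -107.6]  roll -0.040 (q6 -0.69); if roll first: [ 591.9   70.2 -107.6] | at [ 442.2 -398.3    2.7] t 28.57
```

```bash
python3 -m handwheel '[{"tx":0,"ty":0,"tz":-15,"roll":0},{"tx":0,"ty":0,"tz":-30,"roll":0},{"tx":0,"ty":0,"tz":-35,"roll":-0.02},{"tx":0,"ty":0,"tz":-27,"roll":-0.02},{"tx":19.9,"ty":2.4,"tz":0,"roll":0},{"tx":39.7,"ty":4.7,"tz":0,"roll":0},{"tx":39.7,"ty":4.7,"tz":0,"roll":0},{"tx":39.7,"ty":4.7,"tz":0,"roll":0},{"tx":39.7,"ty":4.7,"tz":0,"roll":0},{"tx":39.7,"ty":4.7,"tz":0,"roll":0},{"tx":39.7,"ty":4.7,"tz":0,"roll":0},{"tx":39.7,"ty":4.7,"tz":0,"roll":0}]';  python3 -m handwheel '[{"tx":39.7,"ty":4.7,"tz":0,"roll":0},{"tx":39.7,"ty":4.7,"tz":0,"roll":0},{"tx":39.7,"ty":4.7,"tz":0,"roll":0},{"tx":39.7,"ty":4.7,"tz":0,"roll":0},{"tx":39.7,"ty":4.7,"tz":0,"roll":0},{"tx":39.7,"ty":4.7,"tz":0,"roll":0},{"tx":34.8,"ty":4.1,"tz":5,"roll":0},{"tx":14.9,"ty":1.8,"tz":20,"roll":0},{"tx":6,"ty":0.7,"tz":25,"roll":0},{"tx":0,"ty":0,"tz":10,"roll":0},{"tx":0,"ty":0,"tz":5,"roll":0},{"tx":0,"ty":0,"tz":0,"roll":0}]' ;python3 -m handwheel '[{"tx":0,"ty":0,"tz":0,"roll":0},{"tx":0,"ty":0,"tz":0,"roll":0}]' >/dev/null; python3 -c "
from h import *
go(586.7,180,12,-.127)"
```

```text
t: 29.57
tool_pos: [0.5142, -0.1049, 0.1088]
tool_rot: [-2.358, -2.075, 0.001]
contact_force: [0.2, -1.3, -0.5]
opening: 0.0492
grip_force: 54.2
t: 30.57
tool_pos: [0.5848, 0.1792, 0.0423]
tool_rot: [-2.357, -2.074, 0.006]
contact_force: [0.1, 0.1, -0.4]
opening: 0.0489
grip_force: 54.1
shift [ 0.4 -0.9 33.9]  roll -0.001 (q6 0.30); if roll first: [ 0.4 -0.9 33.9] | at [587.5 179.4  45.9] t 30.73
```

```bash
python3 -m handwheel '[{"tx":0.3,"ty":-0.5,"tz":10,"roll":0},{"tx":0,"ty":0,"tz":10,"roll":0},{"tx":0,"ty":0,"tz":6,"roll":0},{"tx":0,"ty":0,"tz":3,"roll":0},{"tx":0,"ty":0,"tz":1.5,"roll":0},{"tx":0,"ty":0,"tz":0,"roll":0},{"tx":0,"ty":0,"tz":0,"roll":0},{"tx":0,"ty":0,"tz":0,"roll":0}]' ; python3 -c "
from h import *
go(586.7,180,11.7,-.127)"
```

```text
t: 31.4
tool_pos: [0.5863, 0.1806, 0.0142]
tool_rot: [2.358, 2.076, 0.001]
contact_force: [0.3, -1.2, -0.7]
opening: 0.0489
grip_force: 54.2
shift [-0.5  0.4  2.5]  roll 0.000 (q6 0.30); if roll first: [-0.5  0.4  2.5] | at [586.3 180.6  14.2] t 31.4
```

```bash
python3 -m handwheel '[{"tx":-0.4,"ty":0.4,"tz":1.5,"roll":0},{"tx":0,"ty":0,"tz":1,"roll":0},{"tx":0,"ty":0,"tz":0,"roll":0},{"tx":0,"ty":0,"tz":0,"roll":0},{"tx":0,"ty":0,"tz":0,"roll":0}]' ; python3 -m handwheel '[{"tx":0,"ty":0,"tz":0,"roll":0},{"tx":0,"ty":0,"tz":0,"roll":0},{"tx":0,"ty":0,"tz":0,"roll":0},{"tx":0,"ty":0,"tz":-5,"roll":0},{"tx":0,"ty":0,"tz":-15,"roll":0},{"tx":0,"ty":0,"tz":-30,"roll":0},{"tx":0,"ty":0,"tz":-40,"roll":0},{"tx":0,"ty":0,"tz":-40,"roll":0},{"tx":0,"ty":0,"tz":-40,"roll":0},{"tx":0,"ty":0,"tz":-20,"roll":0},{"tx":0,"ty":0,"tz":-8,"roll":0},{"tx":0,"ty":0,"tz":0,"roll":0}]' 66;
python3 -m handwheel '[{"tx":0,"ty":0,"tz":0,"roll":0}]';python3 brd.py pics/w6.png; python3 -c "
from h import *
go(577.1,-157.4,80,-.184)"
```

```text
t: 31.82
tool_pos: [0.5867, 0.1801, 0.0117]
tool_rot: [2.358, 2.076, 0.001]
contact_force: [0.8, -0.0, 0.8]
opening: 0.0491
grip_force: 54.3
t: 32.82
tool_pos: [0.5876, 0.1803, 0.2125]
tool_rot: [2.356, 2.074, 0.007]
contact_force: [-0.4, -0.1, -0.5]
opening: 0.0664
grip_force: 0.0
t: 32.9
tool_pos: [0.5857, 0.1799, 0.208]
tool_rot: [-2.357, -2.075, 0.002]
contact_force: [-0.3, -0.4, -1.2]
opening: 0.0659
grip_force: 0.0
z: table/board 0.0017
[176.  59.] top 65.7 board xy -55.1 114.1 (55.5, 96.2) dyaw 0.028
[278.  64.] top 39.3 board xy 37.7 115.0 (62.5, 93.1) dyaw 0.003
[191. 181.] top 46.7 board xy -55.8 0.3 (48.4, 74.0) dyaw 0.002
[280. 182.] top 32.8 board xy 39.3 -0.4 (50.0, 59.2) dyaw 0.003
[209. 269.] top 39.3 board xy -54.4 -114.0 (70.1, 99.6) dyaw 0.004
[281. 278.] top 45.7 board xy 41.5 -115.3 (44.0, 89.3) dyaw 0.0
board (array([547. , 182.2]), 230.5, 364.6, np.float64(-0.125))
shift [-335.3   35.4  126.9]  roll 0.057 (q6 0.30); if roll first: [-332.8   54.4  126.9] | at [585.  179.8 206.6] t 32.95
```

```bash
python3 -m handwheel '[{"tx":0,"ty":0,"tz":0,"roll":0.057},{"tx":-19.7,"ty":3.2,"tz":0,"roll":0},{"tx":-39.5,"ty":6.45,"tz":0,"roll":0},{"tx":-39.5,"ty":6.45,"tz":0,"roll":0},{"tx":-39.5,"ty":6.45,"tz":0,"roll":0},{"tx":-39.5,"ty":6.45,"tz":0,"roll":0},{"tx":-39.5,"ty":6.45,"tz":0,"roll":0},{"tx":-39.5,"ty":6.45,"tz":0,"roll":0},{"tx":-39.5,"ty":6.45,"tz":5,"roll":0},{"tx":-24.7,"ty":4,"tz":25,"roll":0},{"tx":-8.9,"ty":1.4,"tz":35,"roll":0},{"tx":-3,"ty":0.5,"tz":35,"roll":0}]' 74; python3 -m handwheel '[{"tx":0,"ty":0,"tz":30,"roll":0},{"tx":0,"ty":0,"tz":25,"roll":0},{"tx":0,"ty":0,"tz":15,"roll":0},{"tx":0,"ty":0,"tz":10,"roll":0},{"tx":0,"ty":0,"tz":5,"roll":0},{"tx":0,"ty":0,"tz":2,"roll":0},{"tx":0,"ty":0,"tz":0,"roll":0},{"tx":0,"ty":0,"tz":0,"roll":0},{"tx":0,"ty":0,"tz":0,"roll":0}]'; python3 -c "
from h import *
go(577.1,-157.4,2,-.184)"
```

```text
t: 33.95
tool_pos: [0.5776, -0.1593, 0.1062]
tool_rot: [-2.418, -2.003, 0.002]
contact_force: [-0.1, 0.5, -1.0]
opening: 0.074
grip_force: 0.0
t: 34.7
tool_pos: [0.5798, -0.1574, 0.0238]
tool_rot: [2.414, 2.007, 0.002]
contact_force: [-0.1, -0.2, 0.1]
opening: 0.0738
grip_force: 0.0
shift [-0.4 -2.7 21.8]  roll 0.000 (q6 -0.21); if roll first: [-0.4 -2.7 21.8] | at [ 579.8 -157.4   23.8] t 34.7
```

```bash
python3 -m handwheel '[{"tx":-0.2,"ty":-2,"tz":8,"roll":0},{"tx":0,"ty":0,"tz":7,"roll":0},{"tx":0,"ty":0,"tz":4,"roll":0},{"tx":0,"ty":0,"tz":1.5,"roll":0},{"tx":0,"ty":0,"tz":0,"roll":0},{"tx":0,"ty":0,"tz":0,"roll":0},{"tx":0,"ty":0,"tz":0,"roll":0}]'; python3 -c "
from h import *
go(577.1,-157.4,2,-.184)";python3 -m handwheel '[{"tx":0,"ty":0,"tz":0,"roll":0},{"tx":0,"ty":0,"tz":0,"roll":0},{"tx":0,"ty":0,"tz":0,"roll":0},{"tx":0,"ty":0,"tz":0,"roll":0},{"tx":0,"ty":0,"tz":0,"roll":0},{"tx":0,"ty":0,"tz":0,"roll":0}]' 20 40; python3 -c "
from h import *
go(599.1,294.8,110,-.127)"
```

```text
t: 35.28
tool_pos: [0.5769, -0.157, 0.002]
tool_rot: [2.416, 2.008, 0.0]
contact_force: [-0.0, -0.2, 0.1]
opening: 0.0739
grip_force: 0.0
shift [-0.4  0.2 -0. ]  roll -0.000 (q6 -0.21); if roll first: [-0.4  0.2 -0. ] | at [ 576.9 -157.     2. ] t 35.28
t: 35.78
tool_pos: [0.5773, -0.1572, 0.0024]
tool_rot: [2.415, 2.007, 0.001]
contact_force: [0.9, -0.8, 3.7]
opening: 0.047
grip_force: 43.6
shift [ 448.3  -61.1 -107.8]  roll -0.057 (q6 -0.21); if roll first: [ 451.   -35.5 -107.8] | at [ 577.3 -157.2    2.4] t 35.78
```

```bash
python3 -m handwheel '[{"tx":0,"ty":0,"tz":-15,"roll":0},{"tx":0,"ty":0,"tz":-30,"roll":0},{"tx":0,"ty":0,"tz":-35,"roll":-0.028},{"tx":0,"ty":0,"tz":-27,"roll":-0.029},{"tx":19.9,"ty":-1.6,"tz":0,"roll":0},{"tx":39.9,"ty":-3.15,"tz":0,"roll":0},{"tx":39.9,"ty":-3.15,"tz":0,"roll":0},{"tx":39.9,"ty":-3.15,"tz":0,"roll":0},{"tx":39.9,"ty":-3.15,"tz":0,"roll":0},{"tx":39.9,"ty":-3.15,"tz":0,"roll":0},{"tx":39.9,"ty":-3.15,"tz":0,"roll":0},{"tx":39.9,"ty":-3.15,"tz":0,"roll":0}]';  python3 -m handwheel '[{"tx":39.9,"ty":-3.15,"tz":0,"roll":0},{"tx":39.9,"ty":-3.15,"tz":0,"roll":0},{"tx":39.9,"ty":-3.15,"tz":0,"roll":0},{"tx":19.9,"ty":-1.6,"tz":5,"roll":0},{"tx":9,"ty":-0.7,"tz":15,"roll":0},{"tx":3,"ty":-0.3,"tz":15,"roll":0},{"tx":0,"ty":0,"tz":8,"roll":0},{"tx":0,"ty":0,"tz":2,"roll":0},{"tx":0,"ty":0,"tz":0,"roll":0},{"tx":0,"ty":0,"tz":0,"roll":0},{"tx":0,"ty":0,"tz":0,"roll":0},{"tx":0,"ty":0,"tz":0,"roll":0}]' ; python3 -c "
from h import *
go(599.1,294.8,39.5,-.127)"
```

```text
t: 36.78
tool_pos: [0.5901, 0.1447, 0.1078]
tool_rot: [-2.357, -2.075, 0.002]
contact_force: [1.3, -0.0, -1.2]
opening: 0.0472
grip_force: 43.1
t: 37.78
tool_pos: [0.5993, 0.2944, 0.065]
tool_rot: [2.358, 2.074, 0.003]
contact_force: [-0.6, 0.4, -2.0]
opening: 0.0468
grip_force: 43.1
shift [ 0.4 -0.3 25.5]  roll -0.001 (q6 0.47); if roll first: [ 0.4 -0.3 25.5] | at [599.3 294.4  65. ] t 37.78
```

```bash
python3 -m handwheel '[{"tx":0.2,"ty":0,"tz":8,"roll":0},{"tx":0,"ty":0,"tz":7,"roll":0},{"tx":0,"ty":0,"tz":5,"roll":0},{"tx":0,"ty":0,"tz":2.5,"roll":0},{"tx":0,"ty":0,"tz":1,"roll":0},{"tx":0,"ty":0,"tz":0,"roll":0},{"tx":0,"ty":0,"tz":0,"roll":0},{"tx":0,"ty":0,"tz":0,"roll":0}]' ; python3 -c "
from h import *
go(599.1,294.8,39.4,-.127)"
```

```text
t: 38.45
tool_pos: [0.5985, 0.2951, 0.0404]
tool_rot: [2.358, 2.076, 0.0]
contact_force: [0.0, 1.0, -2.1]
opening: 0.0469
grip_force: 43.1
shift [-0.2  0.6  1. ]  roll 0.000 (q6 0.47); if roll first: [-0.2  0.6  1. ] | at [598.5 295.1  40.4] t 38.45
```

```bash
python3 -m handwheel '[{"tx":0,"ty":0.5,"tz":0.8,"roll":0},{"tx":0,"ty":0,"tz":0.2,"roll":0},{"tx":0,"ty":0,"tz":0,"roll":0},{"tx":0,"ty":0,"tz":0,"roll":0},{"tx":0,"ty":0,"tz":0,"roll":0}]' ; python3 -m handwheel '[{"tx":0,"ty":0,"tz":0,"roll":0},{"tx":0,"ty":0,"tz":0,"roll":0},{"tx":0,"ty":0,"tz":0,"roll":0},{"tx":0,"ty":0,"tz":-5,"roll":0},{"tx":0,"ty":0,"tz":-15,"roll":0},{"tx":0,"ty":0,"tz":-30,"roll":0},{"tx":0,"ty":0,"tz":-40,"roll":0},{"tx":0,"ty":0,"tz":-40,"roll":0},{"tx":0,"ty":0,"tz":-40,"roll":0},{"tx":0,"ty":0,"tz":-25,"roll":0},{"tx":0,"ty":0,"tz":-15,"roll":0},{"tx":0,"ty":0,"tz":-5,"roll":0}]' 62;
python3 -m handwheel '[{"tx":-5,"ty":0,"tz":0,"roll":0},{"tx":-20,"ty":0,"tz":0,"roll":0},{"tx":-20,"ty":0,"tz":0,"roll":0},{"tx":-5,"ty":0,"tz":0,"roll":0},{"tx":0,"ty":0,"tz":0,"roll":0},{"tx":0,"ty":0,"tz":0,"roll":0},{"tx":0,"ty":0,"tz":0,"roll":0},{"tx":0,"ty":0,"tz":0,"roll":0}]';python3 brd.py pics/w7.png
python3 - <<'E'
from h import *
im,P,K,E=cloud("wrist")
print([ (rect(P[m][:,:2]),m.sum()) for m,c in blobs(P,.044,.07,(.56,.66,.2,.37),100)],"computer lid incl:",[rect(P[m][:,:2]) for m,c in blobs(P,.025,.07,(.54,.66,.2,.38),100)])
im,P,K,E=cloud("scene"); cv2.imwrite("pics/s2.png",cv2.resize(im[150:330,180:500,::-1],None,fx=2.4,fy=2.4))
E
```

```text
t: 38.87
tool_pos: [0.5991, 0.2949, 0.0394]
tool_rot: [2.358, 2.076, 0.0]
contact_force: [0.6, 0.4, -0.3]
opening: 0.047
grip_force: 43.1
t: 39.87
tool_pos: [0.6004, 0.2955, 0.2598]
tool_rot: [2.356, 2.074, 0.011]
contact_force: [0.9, 0.4, 1.1]
opening: 0.062
grip_force: 0.0
t: 40.53
tool_pos: [0.5925, 0.2459, 0.2536]
tool_rot: [-2.357, -2.076, 0.001]
contact_force: [0.1, -0.9, 0.0]
opening: 0.0616
grip_force: 0.0
z: table/board 0.0016
[197. 134.] top 65.8 board xy -51.8 115.5 (61.5, 96.0) dyaw 0.002
[279. 134.] top 57.3 board xy 37.5 114.9 (62.9, 90.2) dyaw 0.002
[206. 223.] top 46.9 board xy -55.8 1.2 (48.8, 72.8) dyaw -0.004
[281. 226.] top 33.0 board xy 39.3 -0.6 (50.0, 60.1) dyaw -0.002
[223. 307.] top 45.6 board xy -42.8 -113.5 (47.0, 98.9) dyaw -0.006
[282. 305.] top 45.7 board xy 41.5 -114.5 (44.0, 87.7) dyaw -0.002
board (array([547.4, 185.5]), 230.6, 370.2, np.float64(-0.124))
[((array([598.7, 295.1]), 48.0, 83.3, np.float64(-0.127)), np.int64(3305))] computer lid incl: [(array([598.8, 294.8]), 62.5, 90.4, np.float64(-0.129)), (array([585.3, 205.3]), 10.6, 42.4, np.float64(1.57))]
```

View pics/w7.png

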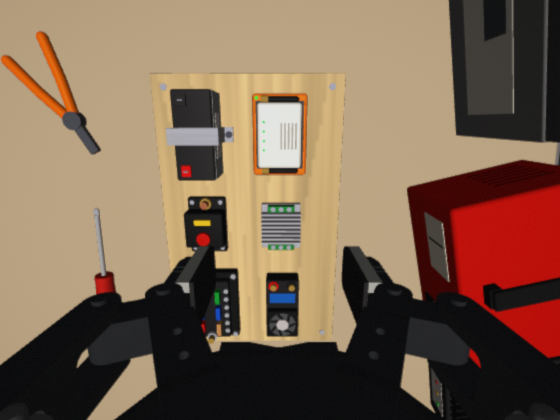

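The view shows the radio centred on the computer (279,134), and the converter (281,226), motor controller (282,305) and breaker (206,223) all in place. Errors are about 1 mm or less, and the arm is clear.

```bash
python3 -c "
from station import ctrl
print(ctrl.finish_job())"
```

```text
the job is handed in; nothing more can be done
None
```

I laid out all five parts on the board as asked and handed the job in after about 41 s of robot time; the last camera check put every part within about 1 mm of its place, but no verdict came back.

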